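# Sweep the spilled toll tokens into the coin tray

### The arm

A 6-joint arm with a two-finger parallel gripper is mounted at the origin on a cart in front of the work surface, level with it; the furniture and walls round the work are solid. World frame = base frame: x ahead of the robot, y to its left, z up, the work surface at z = 0. Lengths are in m, angles in rad, forces in N, time in s.
With the tool pointing down it reaches from about 0.3 to 0.775 m from the base axis. Payload 14.6 kg.
Tool frame: the origin (TCP) lies at the centre of the arm's flange, where the gripper is bolted on; the fingertips stand 199 mm ahead of it and the grasp point (between the pads) lies ctrl.tcp_to_grasp ahead of it (ctrl.tcp_to_grasp is the distance from the TCP to the grasp point, in m); z points along the fingers, y is the line along which they close (so a half turn about z gives the same grasp; the last joint's range is limited). The gripper opens to 94 mm and grips with 3 to 60 N. Pads are 16 mm wide; open, the fingers measure 119 mm over their backs; the gripper's body (75 mm by 177 mm) begins 78 mm behind the grasp point.
Start: joints at [1.214, 0.3, 1.521, -0, 1.321, -0.067], TCP at [0.157, 0.527, 0.405] pointing down, gripper open.
Joint ranges: [-3.03, 3.03], [-0.79, 2.21], [0.23, 2.52], [-1.04, 4.18], [0, 3.07], [-2.55, 2.55]. Speed limits (rad/s): [2.22, 2.22, 2.57, 3.14, 3.14, 3.14].

### API

Orientations are given as [roll, pitch, yaw] about the fixed x, y, z axes, in that order (R = Rz(yaw) Ry(pitch) Rx(roll)).
In Python, from station import ctrl gives the robot as it stands. The module is installed in compiled form; this text tells all that it offers.
- The arm moves only by the shell command python3 -m jog 'ROWS' [OPENING] [FORCE]. ROWS is JSON, a list of rows, each a list of 6 numbers: the shift along the tool's x, y, z in cm, then the turn, a rotation vector about the tool's x, y, z in rad. In form: [[tx, ty, tz, ax, ay, az], ...]. A call has 1 to 8 rows; each row is the pose to reach, as a shift and turn from the pose commanded when the call began, along the tool's axes at that moment; what a row does not reach only later rows make up. A row lasts 1/10 s, in which the tool goes at most 50 mm and 8.59 degrees, less where a joint would pass 70% of its speed; a pose out of reach is approached as far as the arm can. A call with a gripper value outside its range is refused whole. OPENING is the opening in per cent of the stroke, from 0 (shut) to 100 (fully open), set as the call begins (- or left out, the last holds). The fingers move at their own pace and stop on an object; FORCE is the grip in N (left out, the last holds). Time passes only in rows, so rows that repeat a pose let the fingers close. It gives the time, the measured TCP pose, the force, the opening and the grip force at its end, in the units of the state.
- ctrl.get_obs(): the state, without advancing time (a new reading comes with each control period).
- ctrl.camera(name): name is "scene" or "top"; returns a dict with "img" (384x512x3 uint8, blue, green, red), "intrinsics" (3x3 intrinsics, pixels), "R" (3x3) and "t" (3): a world point X has camera coordinates R X + t. Camera axes: x right, y down, z forward; pixel columns grow to the right and rows downward; lengths in m; the calibration is good to about 2 mm. A picture is of the moment at which its call begins. There is no depth.
- ctrl.hand_in(): hands the job in; it is judged then, once.
The state is a dict: "time_s": time; "qpos": joint angles; "joint_vel": joint speeds; "tau": joint torques, N m; "ee_pos": TCP position; "eef_rot": TCP orientation; "force": force on the tool from outside, world axes, zero at the start; "moment": the same for the moment, N m; "grip_width": finger opening in m; "grip_force": force on a finger pad.
Only numpy, scipy, OpenCV 4.12 (cv2) and the standard library are available. Lean on these libraries where they do the work, as an engineer would, in place of code of your own. Each camera call takes 0.05 s, during which the arm holds its last target. There are 200 camera calls.

### The job

Sweep the three loose brass toll tokens along the worktop into the low coin tray with your fingers, through its open side, until each lies flat and wholly inside it. Only push the tokens, do not pick them up, and leave the paper-wrapped coin rolls standing where they are.

Things in the scene. Friction and masses are not known exactly. Their poses are not given: they have to be found in the camera images.
- coin_tray: coin tray fixed to the worktop: three low aluminium walls (24 mm high, 6 mm thick) round a black inlay flush with the worktop, no lip. Inside 170 mm wide (x), 100 mm deep (y). Origin at worktop height, centre of the inside: side walls' inner faces at x = -85 and +85 mm, back wall's at y = +50 mm, open mouth at y = -50 mm. y points from mouth to back wall, roughly to the robot's left
- tray_mouth (a point): middle of the tray's open mouth, at worktop height (50 mm from the tray's origin along its -y), same axes as the tray
- token_0: one of three equal brass toll tokens: flat round disc 36 mm in diameter, 8 mm thick, about 50 g, lying loose on the worktop (z = 0) to the right of the tray's mouth; origin at the centre of its underside, z up
- token_1: one of three equal brass toll tokens: flat round disc 36 mm in diameter, 8 mm thick, about 50 g, lying loose on the worktop (z = 0) to the right of the tray's mouth; origin at the centre of its underside, z up
- token_2: one of three equal brass toll tokens: flat round disc 36 mm in diameter, 8 mm thick, about 50 g, lying loose on the worktop (z = 0) to the right of the tray's mouth; origin at the centre of its underside, z up
- coin_roll_0: bystander: paper-wrapped coin roll standing upright and loose among the tokens, 26 mm in diameter, 52 mm high, about 150 g; origin at the centre of its underside, z up
- coin_roll_1: bystander: paper-wrapped coin roll standing upright and loose among the tokens, 26 mm in diameter, 52 mm high, about 150 g; origin at the centre of its underside, z up
- coin_roll_2: bystander: paper-wrapped coin roll standing upright and loose among the tokens, 26 mm in diameter, 52 mm high, about 150 g; origin at the centre of its underside, z up
Not all that is in view belongs to the job. What is shaped like the token_1 but pink is not meant. What is shaped like the token_0 but turquoise is not meant.

How it is judged:
By the outcome, as a careful person would: the job done as asked, in the order asked, and still so for the second after the job is handed in, with the robot touching nothing.
It also fails if it takes over 64 s, if anything falls off the work surface, if the arm or the gripper's body presses on something with over 40 N, if the wrist force passes 120 N, or if a joint passes its speed limit or range.

## Working session

There is one attempt and no reset: what is moved stays moved. The work goes in short steps, Python scripts to look and compute and a shell command to move; the robot and the scene stay as the last step left them, time stands still between calls to the robot, and variables do not carry over. Pictures are saved under pics/ and viewed, at most 10 in all, crops included, and the job is handed in when it is done.

```bash
mkdir -p pics
python3 - <<'E'
from station import ctrl
import cv2,numpy as np
np.set_printoptions(precision=4,suppress=True)
for n in("top","scene"):
    c=ctrl.camera(n); cv2.imwrite(f"pics/{n}0.png",c["img"]); np.savez(f"pics/{n}0.npz",**c)
    print(n,c["intrinsics"].tolist(),c["R"],c["t"],-c["R"].T@c["t"])
print(ctrl.get_obs(),ctrl.tcp_to_grasp)
E
```

```text
top [[426.1440692948676, 0.0, 255.3700389233595], [0.0, 426.1440692948676, 188.97201428718836], [0.0, 0.0, 1.0]] [[-0.0243 -0.9995 -0.0208]
 [-0.9857  0.0274 -0.1664]
 [ 0.1669  0.0165 -0.9858]] [0.1864 0.5468 0.8459] [0.4023 0.1574 0.9288]
scene [[386.5565566724935, 0.0, 261.9188684019786], [0.0, 386.5565566724935, 191.92913108930688], [0.0, 0.0, 1.0]] [[ 0.9022 -0.4312  0.0043]
 [-0.3021 -0.6393 -0.7071]
 [ 0.3077  0.6367 -0.7071]] [-0.4322  0.3293  0.6031] [ 0.3039 -0.3598  0.6611]
{'time_s': 0.1, 'qpos': array([ 1.2144,  0.3004,  1.5215, -0.    ,  1.3207, -0.0666]), 'joint_vel': array([-0.0021, -0.0026, -0.0008, -0.0003,  0.0015,  0.0002]), 'tau': array([  0.0011, -53.2647, -35.3282,   0.0709,   0.0237,  -0.    ]), 'ee_pos': array([0.1572, 0.527 , 0.4042]), 'eef_rot': array([-3.1406, -0.0001,  2.8518]), 'force': array([ 0.3291,  0.1835, -0.3493]), 'moment': array([-0.0197, -0.0562,  0.0248]), 'grip_force': 0.0, 'grip_width': 0.09394227879466555} 0.1804
```

View pics/top0.png

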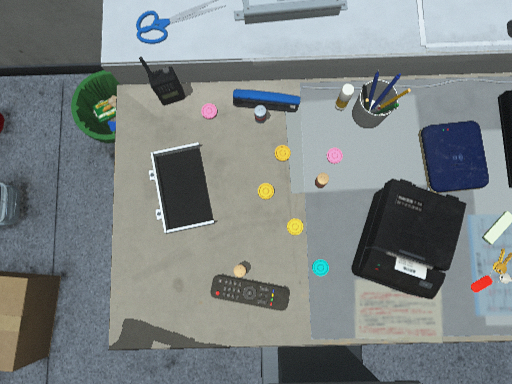

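View pics/scene0.png

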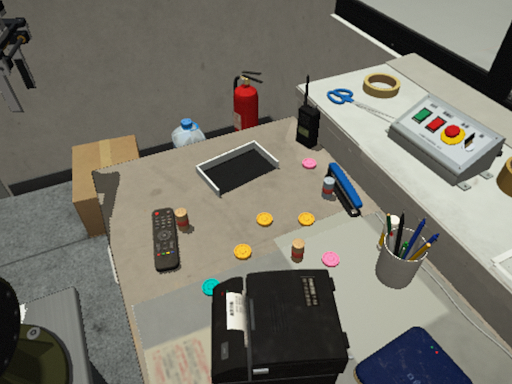

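Top view: the tokens are the yellow discs at (283,153), (266,191) and (295,226). Lookalikes are pink at (209,111) and (335,156), and turquoise at (320,268). The coin rolls stand at (260,113), (322,181) and (240,270). The tray is at (182,188), with its mouth towards the tokens. In the scene view, the tokens are at (306,219), (264,219) and (243,251).

```bash
cat > h.py <<'E'
import cv2,numpy as np
np.set_printoptions(precision=4,suppress=True)
def ray(c,u,v,z):
    R,t=c["R"],c["t"]; o=-R.T@t
    d=R.T@np.linalg.inv(c["intrinsics"])@np.array([u,v,1.]); return (o+d*(z-o[2])/d[2])[:2]
def proj(c,X):
    p=c["intrinsics"]@(c["R"]@np.array(X)+c["t"]); return p[:2]/p[2]
def blobs(c,lo,hi,amin=40,amax=1200):
    m=cv2.inRange(cv2.cvtColor(c["img"],cv2.COLOR_BGR2HSV),lo,hi)
    m=cv2.morphologyEx(m,cv2.MORPH_CLOSE,np.ones((3,3)))
    n,_,s,ce=cv2.connectedComponentsWithStats(m)
    return [(ce[i],s[i,4]) for i in range(1,n) if amin<s[i,4]<amax]
def tokens(c): return [(p,a,ray(c,*p,.007)) for p,a in blobs(c,(20,130,120),(32,255,255))]
E
python3 - <<'E'
from h import *
for n in("top","scene"):
    c=dict(np.load(f"pics/{n}0.npz"))
    print(n)
    for p,a,w in tokens(c): print("tok",p,a,w)
    for col,lo,hi in(("pink",(150,80,120),(175,255,255)),("turq",(82,120,100),(96,255,255)),):
        for p,a in blobs(c,lo,hi): print(col,p,a,ray(c,*p,.007))
    # dark inlay
    m=(c["img"].max(2)<60).astype(np.uint8)
    if n=="top":
        l,lab=cv2.connectedComponents(cv2.morphologyEx(m,cv2.MORPH_OPEN,np.ones((5,5),np.uint8)))
        k=(lab==lab[188,182]).astype(np.uint8)
        ct=max(cv2.findContours(k,0,2)[0],key=cv2.contourArea)
        w=np.array([ray(c,*p[0],0.) for p in ct]).astype(np.float32)
        r=cv2.minAreaRect(w*1000); print("inlay",r,cv2.boxPoints(r))
c=dict(np.load("pics/top0.npz"))
cv2.imwrite("pics/crop.png",cv2.resize(c["img"][80:320,130:370],(600,600),interpolation=cv2.INTER_CUBIC))
E
```

```text
top
tok [393.9718  98.3521] 71 [ 0.7573 -0.1454]
tok [103.2553 104.4468] 47 [0.7641 0.516 ]
tok [282.235 152.66 ] 200 [0.6385 0.1111]
tok [265.4314 190.7745] 204 [0.5537 0.1508]
tok [294.5407 226.4163] 209 [0.4741 0.0902]
tok [501.6452 262.5991] 217 [ 0.3866 -0.3422]
pink [208.9011 110.9011] 182 [0.7409 0.2738]
pink [334.     155.3743] 171 [ 0.629  -0.0032]
turq [320.0491 267.0759] 224 [0.3865 0.0396]
inlay ((567.32568359375, 332.3757629394531), (165.61135864257812, 99.81974792480469), 10.427618026733398) [[476.8543 366.4741]
 [494.9209 268.3029]
 [657.7971 298.2775]
 [639.7305 396.4486]]
scene
tok [452.6019 137.534 ] 206 [1.1631 0.1955]
tok [508.7308 164.8654] 52 [1.2079 0.0459]
tok [263.9429 218.15  ] 140 [0.5568 0.1523]
tok [305.9214 218.1571] 140 [0.6419 0.112 ]
tok [242.0645 250.6183] 186 [0.4769 0.0913]
pink [308.6034 162.9655] 116 [0.7435 0.2732]
pink [330.2282 258.801 ] 206 [ 0.6314 -0.0047]
turq [209.1309 285.555 ] 191 [0.3867 0.0426]
```

View pics/crop.png

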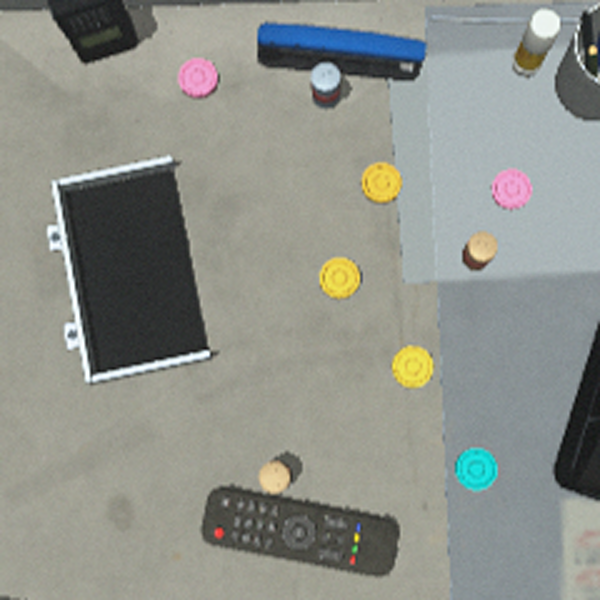

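The close crop confirms three yellow discs (the tokens) at crop (381,183), (340,277) and (413,366). The pink and turquoise ones are decoys, and the rolls stand clear of the lanes. I'll push each token with the fingers about 20 mm apart so the disc nests between them, all three in parallel lanes.

```bash
cat >> h.py <<'E'
from scipy.spatial.transform import Rotation as Ro
TC=np.array([.565,.332]); YW=np.deg2rad(10.4); A=np.array([[np.cos(YW),-np.sin(YW)],[np.sin(YW),np.cos(YW)]])
def tray(w): return (A.T@(np.array(w)-TC))*1000
def world(t): return TC+A@(np.array(t)/1000)
def to(x,y,tip,yaw):
    "shift (cm) and turn in present tool axes to TCP xy, tip height, tool-x heading in deg"
    from station import ctrl
    o=ctrl.get_obs(); R=Ro.from_euler("xyz",o["eef_rot"]); T=Ro.from_euler("xyz",[np.pi,0,np.deg2rad(yaw)])
    print("shift",R.inv().apply(np.array([x,y,tip+.199])-o["ee_pos"])*100,"turn",(R.inv()*T).as_rotvec(),"t",o["time_s"])
def behind(tk,goal,back):
    "tk world, goal tray mm -> TCP point behind the token, heading, distance"
    d=world(goal)-np.array(tk); L=np.linalg.norm(d); d/=L
    return np.array(tk)-d*back, np.degrees(np.arctan2(d[1],d[0])), L
E
python3 - <<'E'
from h import *
for tk,g in(((.640,.1115),(45,25)),((.555,.1515),(0,20)),((.475,.091),(-45,-75))):
    print(tray(tk),behind(tk,g,.045))
p,h,L=behind((.640,.1115),(45,25),.045); to(*p,.08,h)
E
```

```text
[  33.9634 -230.4164] (array([0.6462, 0.0669]), np.float64(97.92577355506917), np.float64(0.2556547814337025))
[ -42.4194 -175.7295] (array([0.5536, 0.1065]), np.float64(88.17169799818079), np.float64(0.20027338405582612))
[-132.0265 -220.794 ] (array([0.4593, 0.0488]), np.float64(69.5664122810075), np.float64(0.16979255171209834))
shift [-60.0138 -30.1034  12.5442] turn [-0.0009  0.0005  1.1427] t 0.1
```

```bash
python3 -m jog '[[-60,-30.1,8,0,0,1.143],[-60,-30.1,8,0,0,1.143],[-60,-30.1,8,0,0,1.143],[-60,-30.1,8,0,0,1.143],[-60,-30.1,8,0,0,1.143],[-60,-30.1,8,0,0,1.143],[-60,-30.1,8,0,0,1.143],[-60,-30.1,8,0,0,1.143]]' 21 20
python3 - <<'E'
from h import *
to(.646,.067,.06,97.9)
E
```

```text
time_s: 0.9
ee_pos: [0.4476, 0.2532, 0.357]
eef_rot: [-3.141, 0.0, 1.703]
force: [0.8, 0.7, 0.6]
grip_width: 0.0336
grip_force: 0.0
shift [-21.0668  17.2139   9.7996] turn [-0.0001  0.     -0.0059] t 0.9
```

```bash
python3 -m jog '[[-21,17.2,9.8,0,0,0],[-21,17.2,9.8,0,0,0],[-21,17.2,9.8,0,0,0],[-21,17.2,9.8,0,0,0],[-21,17.2,9.8,0,0,0],[-21,17.2,9.8,0,0,0],[-21,17.2,9.8,0,0,0],[-21,17.2,9.8,0,0,0]]'
python3 - <<'E'
from h import *
to(.646,.067,.003,97.9)
E
```

```text
time_s: 1.7
ee_pos: [0.6457, 0.0702, 0.2584]
eef_rot: [-3.14, -0.0, 1.708]
force: [-0.5, -0.2, 1.0]
grip_width: 0.0199
grip_force: 0.0
shift [-0.3205 -0.0051  5.6353] turn [-0.0017 -0.0003 -0.001 ] t 1.7
```

```bash
python3 -m jog '[[-0.3,0,3,0,0,0],[-0.3,0,5,0,0,0],[-0.3,0,5.6,0,0,0],[-0.3,0,5.6,0,0,0]]'
python3 - <<'E'
from h import *
from station import ctrl
o=ctrl.get_obs(); print(o["ee_pos"],o["force"])
c=ctrl.camera("scene"); cv2.imwrite("pics/s1.png",cv2.resize(c["img"][140:300,180:380],(800,640))[:600])
E
```

```text
time_s: 2.1
ee_pos: [0.6458, 0.0685, 0.2034]
eef_rot: [-3.141, -0.0, 1.71]
force: [-0.1, -0.1, 0.3]
grip_width: 0.0197
grip_force: 0.0
[0.6458 0.0685 0.2034] [-0.087  -0.0626  0.3077]
```

View pics/s1.png

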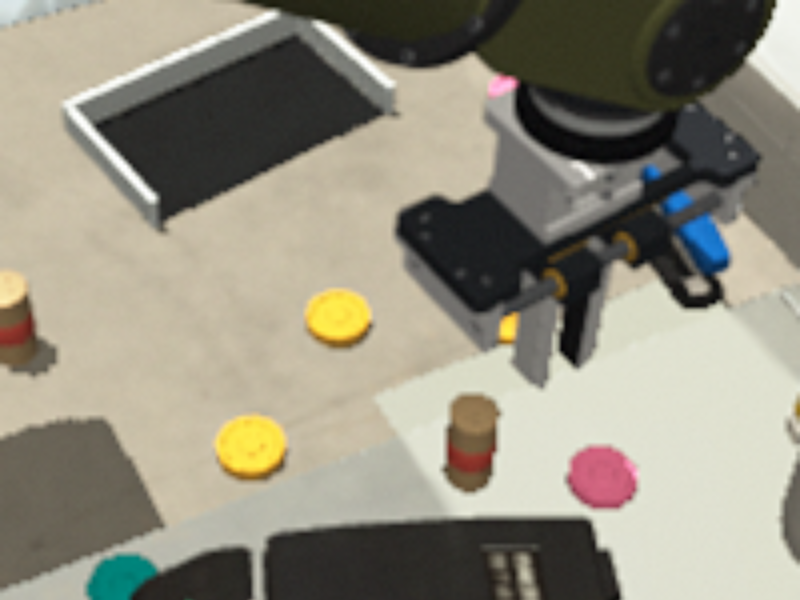

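The fingers stand behind the far token (crop (510,328)) and clear of the roll at (470,440). I'm starting the push.

```bash
python3 -m jog '[[1.5,0,0,0,0,0],[3,0,0,0,0,0],[4.5,0,0,0,0,0],[6,0,0,0,0,0],[7.5,0,0,0,0,0],[9,0,0,0,0,0],[10.5,0,0,0,0,0],[12,0,0,0,0,0]]'
python3 - <<'E'
from h import *
from station import ctrl
print(tray(ctrl.get_obs()["ee_pos"][:2]))
for n in("top","scene"):
    c=ctrl.camera(n); print(n,[(p,a,w,tray(w)) for p,a,w in tokens(c) if .4<w[0]<.7 and w[1]>.05])
to(*world((44,-3)),.0035,97.9)
E
```

```text
time_s: 2.95
ee_pos: [0.6294, 0.1878, 0.2033]
eef_rot: [-3.142, 0.0, 1.709]
force: [-0.3, -0.8, 0.6]
grip_width: 0.0201
grip_force: 0.4
[  37.3458 -153.5039]
top []
scene []
shift [14.9879  0.0492  0.0728] turn [-0.0001 -0.0002  0.002 ] t 3.05
```

Run:
```python
from h import *
from station import ctrl
c=ctrl.camera("scene"); cv2.imwrite("pics/s2.png",cv2.resize(c["img"][140:290,180:380],(800,600)))
print([(p,a,w) for p,a,w in tokens(c)])
```

```text
[(array([452.5097, 137.5243]), np.int32(206), array([1.1629, 0.1956])), (array([508.6531, 165.0408]), np.int32(49), array([1.2071, 0.0455])), (array([419.1579, 251.3684]), np.int32(57), array([ 0.8087, -0.0681]))]
```

View pics/s2.png

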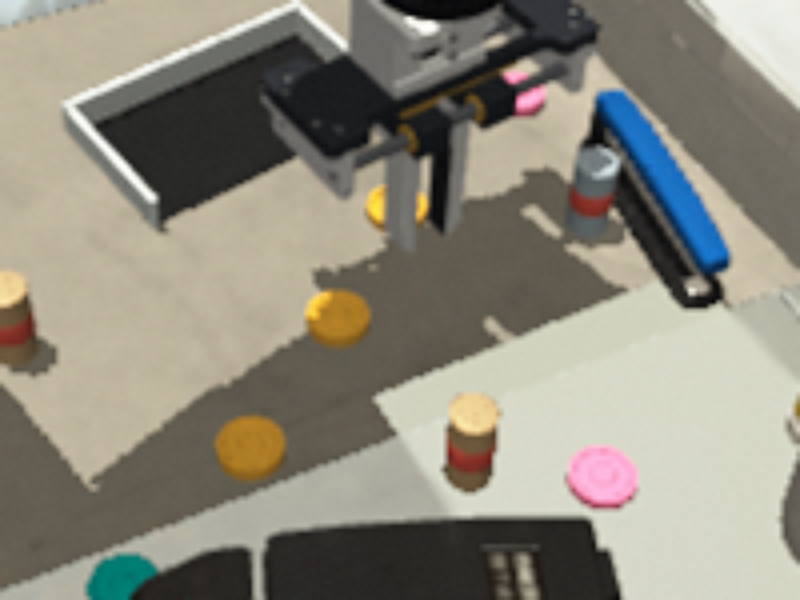

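The arm's shadow hid the tokens from the colour mask. The token is seated between the fingers at crop (397,205), so I'm continuing the push.

```bash
sed -i 's/(20,130,120),(32,255,255)/(14,130,70),(32,255,255)/' h.py
python3 -m jog '[[1.5,0,0,0,0,0],[3,0,0,0,0,0],[4.5,0,0,0,0,0],[6,0,0,0,0,0],[7.5,0,0,0,0,0],[9,0,0,0,0,0],[10.5,0,0,0,0,0],[12,0,0,0,0,0]]' && python3 -m jog '[[1,0,0,0,0,0],[2,0,0,0,0,0],[2.5,0,0,0,0,0],[3,0,0,0,0,0],[3,0,0,0,0,0]]'
python3 - <<'E'
from h import *
from station import ctrl
print(tray(ctrl.get_obs()["ee_pos"][:2]))
for n in("top","scene"):
    c=ctrl.camera(n); print(n,[(p,a,w,tray(w)) for p,a,w in tokens(c) if .4<w[0]<.7 and w[1]>.05])
E
```

```text
time_s: 3.9
ee_pos: [0.6129, 0.3066, 0.2033]
eef_rot: [3.142, 0.0, 1.709]
force: [0.2, -1.4, -0.4]
grip_width: 0.0197
grip_force: 0.1
time_s: 4.4
ee_pos: [0.609, 0.3354, 0.2033]
eef_rot: [3.142, -0.0, 1.709]
force: [0.3, 0.2, 0.2]
grip_width: 0.02
grip_force: 0.0
[43.8455 -4.6223]
top [(array([265.393 , 190.9154]), np.int32(201), array([0.5534, 0.1509]), array([ -44.0836, -176.0261])), (array([294.519 , 226.4476]), np.int32(210), array([0.474 , 0.0903]), array([-133.1337, -221.3137]))]
scene [(array([251.7969, 131.5625]), np.int32(64), array([0.667 , 0.4599]), array([123.3611, 107.3728])), (array([263.9037, 219.1176]), np.int32(187), array([0.5555, 0.1497]), array([ -42.2932, -177.5584])), (array([242.1528, 251.4236]), np.int32(229), array([0.4762, 0.0893]), array([-131.1206, -222.6885]))]
```

```bash
python3 -m jog '[[-1.5,0,0,0,0,0],[-3,0,0,0,0,0],[-4.5,0,-3,0,0,0],[-5.5,0,-6,0,0,0],[-5.5,0,-6,0,0,0]]'
python3 - <<'E'
from h import *
to(.5535,.104,.063,88.2)
E
```

```text
time_s: 5.0
ee_pos: [0.6178, 0.278, 0.2681]
eef_rot: [3.135, -0.001, 1.706]
force: [-0.6, 0.3, 0.9]
grip_width: 0.0197
grip_force: 0.0
shift [-16.3733  -8.7284   0.5297] turn [ 0.0065 -0.0019  0.1668] t 5.0
```

```bash
python3 -m jog '[[-16.5,-8.7,0,0,0,0.167],[-16.5,-8.7,0,0,0,0.167],[-16.5,-8.7,0,0,0,0.167],[-16.5,-8.7,0,0,0,0.167],[-16.5,-8.7,0,0,0,0.167],[-16.5,-8.7,0,0,0,0.167]]'
python3 - <<'E'
from h import *
to(.5535,.106,.003,88.2)
from station import ctrl
for n in("top","scene"):
    c=ctrl.camera(n); print(n,[(p,a,w,tray(w)) for p,a,w in tokens(c) if .4<w[0]<.7 and w[1]>.05])
E
```

```text
time_s: 5.6
ee_pos: [0.553, 0.1041, 0.2633]
eef_rot: [3.142, -0.0, 1.54]
force: [-0.2, -0.2, -0.4]
grip_width: 0.02
grip_force: 0.0
shift [0.1943 0.0387 6.1252] turn [ 0.0001 -0.0001  0.0004] t 5.6
top [(array([170.8333, 171.2072]), np.int32(222), array([0.6035, 0.3594]), array([42.8367, 19.9497])), (array([262.  , 191.39]), np.int32(100), array([0.5526, 0.1584]), array([ -43.5704, -168.5355]))]
scene [(array([244.9412, 158.0686]), np.int32(102), array([0.6024, 0.3615]), array([42.1225, 22.2739])), (array([266.2273, 183.8182]), np.int32(44), array([0.6101, 0.25  ]), array([ 29.5854, -88.8051])), (array([263.3669, 220.295 ]), np.int32(139), array([0.5529, 0.1471]), array([ -45.3111, -179.6601])), (array([242.2534, 251.4932]), np.int32(221), array([0.4764, 0.089 ]), array([-131.0502, -222.9573]))]
```

Token 0 lies in the tray at tray (42, 21) mm. Token 1 is next.

```bash
python3 -m jog '[[0.2,0,3,0,0,0],[0.2,0,5.3,0,0,0],[0.2,0,6,0,0,0],[0.2,0,6,0,0,0]]' && python3 -m jog '[[1.5,0,0,0,0,0],[3,0,0,0,0,0],[4.5,0,0,0,0,0],[6,0,0,0,0,0],[7.5,0,0,0,0,0],[9,0,0,0,0,0],[10.5,0,0,0,0,0],[12,0,0,0,0,0]]'
python3 - <<'E'
from h import *
from station import ctrl
print(tray(ctrl.get_obs()["ee_pos"][:2]))
c=ctrl.camera("scene"); print([(p,a,w,tray(w)) for p,a,w in tokens(c) if .4<w[0]<.7 and w[1]>.05])
to(*world((-4,-6)),.0035,88.2)
E
```

```text
time_s: 6.1
ee_pos: [0.5531, 0.1078, 0.2025]
eef_rot: [-3.14, 0.0, 1.543]
force: [-0.2, -0.3, 0.6]
grip_width: 0.0197
grip_force: 0.0
time_s: 6.9
ee_pos: [0.5566, 0.2284, 0.2033]
eef_rot: [-3.142, 0.0, 1.542]
force: [-0.3, -0.2, 1.0]
grip_width: 0.0194
grip_force: 0.4
[ -26.9285 -100.3618]
[(array([244.234 , 166.0426]), np.int32(47), array([0.588 , 0.3333]), array([22.8454, -2.9014])), (array([250.194 , 190.4328]), np.int32(67), array([0.5652, 0.2458]), array([-15.3193, -84.8138])), (array([242.1184, 251.443 ]), np.int32(228), array([0.4761, 0.0893]), array([-131.206 , -222.6878]))]
shift [9.535  0.2981 0.0954] turn [ 0.0004 -0.0006  0.0035] t 6.95
```

```bash
python3 -m jog '[[1.5,0,0,0,0,0],[3,0,0,0,0,0],[4.5,0,0,0,0,0],[6,0,0,0,0,0],[7.5,0,0,0,0,0],[8.5,0,0,0,0,0],[9.5,0,0,0,0,0],[9.5,0,0,0,0,0]]' && python3 -m jog '[[-1.5,0,0,0,0,0],[-3,0,0,0,0,0],[-4.5,0,-3,0,0,0],[-5.5,0,-6,0,0,0],[-5.5,0,-6,0,0,0],[-5.5,0,-6,0,0,0]]'
python3 - <<'E'
from h import *
p,h,L=behind((.475,.0905),(-45,-75),.048); print(p,h,L); to(*p,.063,h)
E
```

```text
time_s: 7.75
ee_pos: [0.5593, 0.3232, 0.2032]
eef_rot: [3.141, -0.0, 1.543]
force: [-0.4, -0.5, -0.9]
grip_width: 0.0198
grip_force: 0.0
time_s: 8.35
ee_pos: [0.5579, 0.2656, 0.2637]
eef_rot: [3.141, -0.0, 1.54]
force: [-0.1, -0.5, -0.3]
grip_width: 0.0201
grip_force: 0.0
[0.4583 0.0455] 69.62515493863991 0.17026117994146026
shift [-22.3051  -9.2825   0.1568] turn [ 0.0008 -0.0004  0.325 ] t 8.35
```

```bash
python3 -m jog '[[-22.3,-9.3,0,0,0,0.325],[-22.3,-9.3,0,0,0,0.325],[-22.3,-9.3,0,0,0,0.325],[-22.3,-9.3,0,0,0,0.325],[-22.3,-9.3,0,0,0,0.325],[-22.3,-9.3,0,0,0,0.325],[-22.3,-9.3,0,0,0,0.325]]'
python3 - <<'E'
from h import *
to(.4585,.046,.003,69.6)
from station import ctrl
for n in("top","scene"):
    c=ctrl.camera(n); print(n,[(p,a,w,tray(w)) for p,a,w in tokens(c) if .4<w[0]<.7 and w[1]>.05])
E
```

```text
time_s: 9.05
ee_pos: [0.4581, 0.0463, 0.2627]
eef_rot: [-3.141, 0.0, 1.215]
force: [1.0, -0.1, -0.3]
grip_width: 0.0197
grip_force: 0.0
shift [-0.0118  0.0504  6.0734] turn [-0.0009  0.0003  0.0002] t 9.05
top [(array([170.8423, 171.2162]), np.int32(222), array([0.6035, 0.3593]), array([42.8124, 19.9335])), (array([175.7647, 191.3982]), np.int32(221), array([0.5578, 0.3481]), array([-4.1776, 17.0912])), (array([293.3466, 226.5511]), np.int32(176), array([0.4738, 0.0928]), array([-132.8312, -218.793 ]))]
scene [(array([241.7318, 251.5363]), np.int32(179), array([0.4753, 0.0894]), array([-131.9883, -222.4165]))]
```

```bash
python3 -m jog '[[0,0,3,0,0,0],[0,0,5.3,0,0,0],[0,0,6,0,0,0],[0,0,6,0,0,0]]' && python3 -m jog '[[1.5,0,0,0,0,0],[3,0,0,0,0,0],[4.5,0,0,0,0,0],[6,0,0,0,0,0],[7.5,0,0,0,0,0],[9,0,0,0,0,0],[10.5,0,0,0,0,0],[12,0,0,0,0,0]]' && python3 -m jog '[[1.5,0,0,0,0,0],[3,0,0,0,0,0],[4.5,0,0,0,0,0],[6,0,0,0,0,0],[7,0,0,0,0,0],[7.3,0,0,0,0,0],[7.3,0,0,0,0,0]]' && python3 -m jog '[[-1.5,0,0,0,0,0],[-3,0,0,0,0,0],[-4.5,0,-3,0,0,0],[-6,0,-6,0,0,0],[-8,0,-6,0,0,0],[-8,0,-6,0,0,0]]'
python3 - <<'E'
from h import *
from station import ctrl
for n in("top","scene"):
    c=ctrl.camera(n); print(n,[(p,a,w,tray(w)) for p,a,w in tokens(c) if .4<w[0]<.7 and w[1]>.05])
E
```

```text
time_s: 9.55
ee_pos: [0.4584, 0.0476, 0.2025]
eef_rot: [-3.14, 0.001, 1.218]
force: [0.5, 0.0, 0.4]
grip_width: 0.0198
grip_force: 0.0
time_s: 10.35
ee_pos: [0.5004, 0.1607, 0.2033]
eef_rot: [-3.142, 0.0, 1.217]
force: [0.3, -0.6, 0.8]
grip_width: 0.0198
grip_force: 0.4
time_s: 11.05
ee_pos: [0.5253, 0.2282, 0.2031]
eef_rot: [-3.141, 0.0, 1.217]
force: [-0.3, 0.3, -0.1]
grip_width: 0.0199
grip_force: 0.0
time_s: 11.65
ee_pos: [0.4969, 0.1508, 0.2641]
eef_rot: [3.141, -0.0, 1.215]
force: [0.6, 0.3, -0.3]
grip_width: 0.0196
grip_force: 0.0
top [(array([170.7713, 171.2197]), np.int32(223), array([0.6035, 0.3595]), array([42.8376, 20.0898])), (array([175.7818, 191.4227]), np.int32(220), array([0.5577, 0.348 ]), array([-4.2394, 17.0637])), (array([218.6845, 202.4583]), np.int32(168), array([0.5307, 0.2537]), array([-47.8918, -70.8298]))]
scene [(array([238.5116, 170.3605]), np.int32(86), array([0.5682, 0.3243]), array([ 1.7705, -8.1891])), (array([237.8   , 192.9769]), np.int32(130), array([0.535 , 0.2506]), array([-44.2393, -74.6484]))]
```

Run:
```python
from h import *
p,h,L=behind((.5330,.251),(-48,12),.045); print(p,h,L); to(*p,.063,h); to(*p,.003,h)
```

```text
[0.5421 0.2069] 101.66965369503782 0.0859137695826561
shift [6.6641 2.2884 0.1249] turn [-0.0002 -0.0001 -0.559 ] t 11.75
shift [6.6639 2.2894 6.1249] turn [-0.0002 -0.0001 -0.559 ] t 11.75
```

```bash
python3 -m jog '[[6.7,2.3,0,0,0,-0.559],[6.7,2.3,0,0,0,-0.559],[6.7,2.3,0,0,0,-0.559],[6.7,2.3,0,0,0,-0.559],[6.7,2.3,3,0,0,-0.559],[6.7,2.3,5.3,0,0,-0.559],[6.7,2.3,6.1,0,0,-0.559],[6.7,2.3,6.1,0,0,-0.559]]'
python3 - <<'E'
from h import *
from station import ctrl
to(.5421,.2069,.003,101.7)
c=ctrl.camera("scene"); print([(p,a,w,tray(w)) for p,a,w in tokens(c) if .4<w[0]<.7 and w[1]>.05])
cv2.imwrite("pics/s3.png",cv2.resize(c["img"][120:270,160:360],(800,600)))
E
```

```text
time_s: 12.55
ee_pos: [0.5423, 0.2081, 0.2013]
eef_rot: [-3.139, 0.0, 1.776]
force: [-0.2, -0.5, 0.0]
grip_width: 0.0197
grip_force: 0.0
shift [-0.1161 -0.0397 -0.0736] turn [-0.0021  0.0002  0.0011] t 12.55
[(array([233.9643, 192.9643]), np.int32(84), array([0.5267, 0.2545]), array([-51.645 , -69.2751]))]
```

View pics/s3.png

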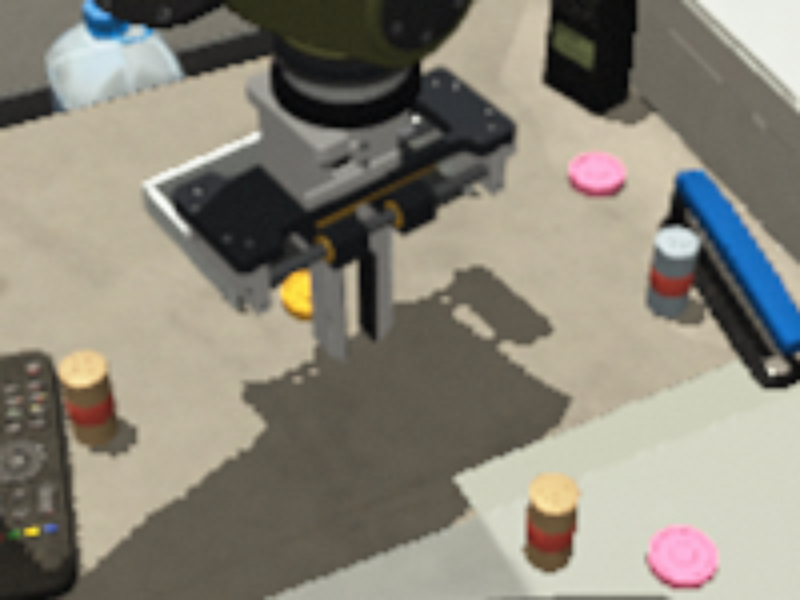

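The token (crop (298,295)) is ahead of the fingers and the rolls are untouched. This is the final push.

```bash
python3 -m jog '[[1.5,0,0,0,0,0],[3,0,0,0,0,0],[4.5,0,0,0,0,0],[6,0,0,0,0,0],[7.5,0,0,0,0,0],[9,0,0,0,0,0],[10,0,0,0,0,0],[10.7,0,0,0,0,0]]' && python3 -m jog '[[0,0,0,0,0,0],[-1.5,0,0,0,0,0],[-3,0,0,0,0,0],[-5,0,-3,0,0,0],[-10,0,-8,0,0,0],[-15,0,-10,0,0,0],[-20,0,-10,0,0,0],[-20,0,-10,0,0,0]]'
python3 - <<'E'
from h import *
from station import ctrl
for n in("top","scene"):
    c=ctrl.camera(n); print(n,[(p,a,w,tray(w)) for p,a,w in tokens(c) if .4<w[0]<.7 and w[1]>.05])
    if n=="top": cv2.imwrite("pics/t4.png",c["img"])
E
```

```text
time_s: 13.4
ee_pos: [0.5203, 0.3135, 0.2022]
eef_rot: [-3.141, 0.0, 1.776]
force: [0.2, -1.4, 0.0]
grip_width: 0.0197
grip_force: 0.3
time_s: 14.2
ee_pos: [0.5617, 0.1116, 0.3038]
eef_rot: [3.14, 0.001, 1.772]
force: [-0.5, 0.8, 0.1]
grip_width: 0.0195
grip_force: 0.0
top [(array([170.8604, 171.1802]), np.int32(222), array([0.6036, 0.3593]), array([42.8845, 19.8802])), (array([175.7647, 191.3982]), np.int32(221), array([0.5578, 0.3481]), array([-4.1776, 17.0912])), (array([180.3789, 211.3348]), np.int32(227), array([0.5134, 0.3376]), array([-49.7274,  14.8617]))]
scene [(array([273.8636, 165.5909]), np.int32(44), array([0.6575, 0.3024]), array([ 85.6542, -45.8026])), (array([220.4775, 171.4459]), np.int32(222), array([0.5254, 0.3399]), array([-37.484 ,  14.9289]))]
```

View pics/t4.png

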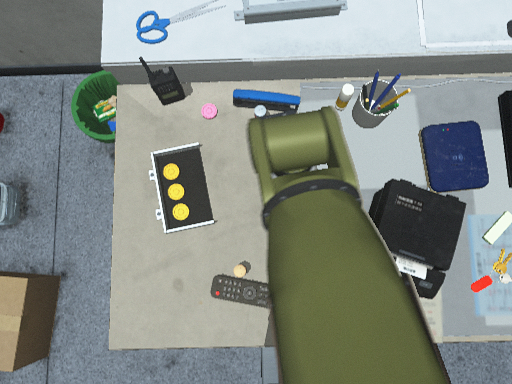

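All three tokens lie flat inside the tray at (171,171), (176,191) and (180,211). The rolls haven't been touched, and the arm is raised clear.

```bash
python3 -m jog '[[0,0,-2,0,0,0],[0,0,-2,0,0,0],[0,0,-2,0,0,0]]'; python3 -c "
from station import ctrl
print(ctrl.hand_in())"
```

```text
time_s: 14.6
ee_pos: [0.561, 0.1168, 0.3219]
eef_rot: [3.141, -0.0, 1.776]
force: [-0.9, -0.2, 0.2]
grip_width: 0.0197
grip_force: 0.0
the job is handed in; nothing more can be done
None
```

I pushed all three brass tokens into the coin tray, where each lies flat and wholly inside; the arm kept clear of the coin rolls, and the job was handed in at about 14.6 s of the 64 s allowed.

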